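# Slide the wooden box home in its bay of the glass tray

### The job

The wooden box with the sliding lid stands a little askew in front of its bay in the glass tray: line it up and gently push it down the narrow lane between the two aluminium dividers until it is fully home, square against the tray's back rim, without the box or your fingers ever touching (and scuffing) either divider. Only push it with the outside of your fingers: do not grip, lift or tip it, and leave the two remotes, the ring dish and the spring clip where they lie. Finish with the hand clear of everything.

Things in the scene. Friction and masses are not known exactly. Their poses are not given: they have to be found in the camera images.
- tray: Clear glass tray fixed on the oak top, 340 (x) x 420 (y) mm inside. Origin: centre of its underside. x runs along the lane, from the open front part (robot's side) to the back rim; y left, z up. Floor top at z = 6 mm; rim all round 6 mm thick, top at z = 22 mm. Lane between the dividers: centred on y = 0, 110 mm wide, from x = +50 mm (open mouth) to x = +170 mm (inner face of back rim, the stop).
- divider_left: Left aluminium divider of the lane, fixed in the tray: 120 mm long (tray x), 5 mm thick, 14 mm high, with a thin foot on its outer side only. Origin: centre of its underside, at tray (+110, +57.5, +6) mm; axes parallel to the tray's. Inner face at tray y = +55 mm, top at tray z = 20 mm. Must not be touched.
- divider_right: Right aluminium divider, mirror image of the left: origin at tray (+110, -57.5, +6) mm, inner face at tray y = -55 mm. Must not be touched.
- lane_mouth (a point): Middle of the lane's open mouth, on the tray floor, level with the near ends of the dividers.
- lane_end (a point): Middle of the lane's closed end, on the tray floor at the inner face of the back rim (120 mm beyond lane_mouth).
- wooden_box: Loose wooden box, lid shut: 100 (its x, along the lane when square) x 92 (y) x 50 mm high, 0.3 to 0.55 kg, flat upright sides. Origin: centre of its underside. Starts on the tray floor, its front 25 to 55 mm short of the dividers, up to 25 mm off the lane's middle, up to 0.25 rad askew. Home: origin at tray (+120, 0, 6) mm, 9 mm clear of each divider. Slides at a few newtons, stays where left.
- slim_remote: Bystander: slim aluminium remote 150 x 36 x 9 mm lying loose in the tray's left strip, roughly along the tray's x. Origin: centre of its underside.
- round_remote: Bystander: round white speaker remote, 62 mm across, 18 mm high, loose at one side of the tray (it, the dish and the clip change places). Origin: centre of its underside.
- ring_dish: Bystander: white ceramic ring dish, a small open bowl 80 mm across and 28 mm high, loose at one side of the tray. Origin: centre of its underside.
- spring_clip: Bystander: silver spring clip on a pair of black plastic battery covers, about 71 x 38 x 15 mm together, loose at one side of the tray. Origin: centre of its underside.
Not all that is in view belongs to the job. Of the things shaped like the wooden_box, the wooden one is meant.

How it is judged:
By the outcome, as a careful person would: the job done as asked, in the order asked, and still so for the second after the job is handed in, with the robot touching nothing.
It also fails if it takes over 72 s, if anything falls off the work surface, if the arm or the gripper's body presses on something with over 40 N, if the wrist force passes 120 N, or if a joint passes its speed limit or range.

### The arm

A 6-joint arm with a two-finger parallel gripper is mounted at the origin on the work surface. World frame = base frame: x ahead of the robot, y to its left, z up, the work surface at z = 0. Lengths are in m, angles in rad, forces in N, time in s.
With the tool pointing down it reaches from about 0.3 to 0.775 m from the base axis. Payload 14.6 kg.
Tool frame: the origin (TCP) lies between the finger pads; the fingertips stand ctrl.tip_reach ahead of it and the grasp point (between the pads) lies 2 mm behind it (ctrl.tip_reach is the distance from the TCP to the fingertips, in m); z points along the fingers, y is the direction in which the jaws open and shut (so a half turn about z gives the same grasp; the last joint's range is limited). The gripper opens to 94 mm and grips with 3 to 60 N. Pads are 16 mm wide; open, the fingers measure 119 mm over their backs; the gripper's body (75 mm by 177 mm) begins 78 mm behind the grasp point.
Start: joints at [1.101, 0.3, 1.521, -0, 1.321, -0.067], TCP at [0.216, 0.506, 0.202] pointing down, gripper open.
Joint ranges: [-3.03, 3.03], [-0.79, 2.21], [0.23, 2.52], [-1.04, 4.18], [0, 3.07], [-2.55, 2.55]. Speed limits (rad/s): [2.22, 2.22, 2.57, 3.14, 3.14, 3.14].

### API

Orientations are given as [roll, pitch, yaw] about the fixed x, y, z axes, in that order (R = Rz(yaw) Ry(pitch) Rx(roll)).
In Python, from station import ctrl gives the robot as it stands. The module is installed in compiled form; this text tells all that it offers.
- The arm moves only by the tool move_arm, never from a script. Its argument "commands" is a list of rows, each a list of 4 numbers: the shift along the tool's x, y, z in m, then the turn about the tool's z in degrees. In form: [[dx, dy, dz, roll], ...]. A call has 1 to 10 rows; each row is the pose to reach, as a shift and turn from the pose measured when the call began, along the tool's axes at that moment; what a row does not reach only later rows make up. A row lasts 1/8 s, in which the tool goes at most 62.5 mm and 10.7 degrees, less where a joint would pass 70% of its speed; a pose out of reach is approached as far as the arm can. A call with a gripper value outside its range is refused whole. "jaw" is the opening, from -1 (shut) to 1 (fully open), set as the call begins (left out, the last holds). The fingers move at their own pace and stop on an object; "grip_force" is the grip in N (left out, the last holds). Time passes only in rows, so rows that repeat a pose let the fingers close. It gives the time, the measured TCP pose, the force and the opening at its end, in the units of the state.
- ctrl.get_obs(): the state, without advancing time (a new reading comes with each control period).
- ctrl.camera(name): name is "side" or "top"; returns a dict with "pixels" (480x640x3 uint8, red, green, blue), "fx", "fy", "cx", "cy" (pixels), "position" and "orientation" of the camera in the world. Camera axes: x right, y down, z forward; pixel columns grow to the right and rows downward; lengths in m; the calibration is good to about 2 mm. A picture is of the moment at which its call begins. There is no depth.
- ctrl.hand_in(): hands the job in, once; it reports no verdict.
The state is a dict: "time_s": time; "qpos": joint angles; "joint_vel": joint speeds; "tau": joint torques, N m; "ee_pos": TCP position; "eef_rot": TCP orientation; "force": force on the tool from outside, world axes, zero at the start; "moment": the same for the moment, N m; "grip_width": finger opening in m.
Only numpy, scipy, OpenCV 4.12 (cv2) and the standard library are available. Lean on these libraries where they do the work, as an engineer would, in place of code of your own. Each camera call takes 0.05 s, during which the arm holds its last target. There are 200 camera calls.

## Working session

There is one attempt and no reset: what is moved stays moved. The work goes in short steps, Python scripts to look and compute and a tool call to move; the robot and the scene stay as the last step left them, time stands still between calls to the robot, and variables do not carry over. Pictures are saved under pics/ and viewed, on a budget of 10 in all, crops included, one or two more only if the job needs it, and the job is handed in when it is done.

Besides the shell and the picture viewer there is one more tool, called after "Request:" as name(argument=value, ...), one argument or row to a line, values as JSON. move_arm: Moves the arm, as the interface text tells. Its arguments: {"type":"object","properties":{"commands":{"type":"array"},"jaw":{"type":"number"},"grip_force":{"type":"number"}},"required":["commands"]}

```bash
mkdir -p pics; python3 - <<'E'
from station import ctrl
import cv2
o=ctrl.get_obs();print(o,ctrl.tip_reach)
for n in("top","side"):
    c=ctrl.camera(n);print({k:v for k,v in c.items() if k!="pixels"})
    cv2.imwrite(f"pics/{n}0.png",c["pixels"][:,:,::-1])
E
```

```text
{'time_s': 0.0, 'qpos': array([ 1.10141525e+00,  3.00459192e-01,  1.52159684e+00,  1.59787531e-05,
        1.32072566e+00, -6.66180175e-02]), 'joint_vel': array([ 2.36421251e-04,  2.16406100e-04, -1.50253039e-03, -2.02538553e-05,
       -6.54647663e-04,  1.20252961e-03]), 'tau': array([ 2.02397270e-03, -5.31799865e+01, -3.52745569e+01,  7.08735734e-02,
        2.44694244e-02, -9.53062158e-05]), 'ee_pos': array([0.21545988, 0.50573603, 0.20158621]), 'eef_rot': array([-3.14040728e+00, -9.45957054e-05,  2.73882558e+00]), 'force': array([0.32291451, 0.45362614, 1.28193097]), 'moment': array([ 0.00431629, -0.01565922, -0.05738744]), 'grip_width': 0.09394780045229977} 0.017
{'fx': 484.1120784954491, 'fy': 484.1120784954491, 'cx': 315.54265321379904, 'cy': 243.1442672006259, 'position': array([0.42787805, 0.04805639, 1.08956555]), 'orientation': array([-3.06998992, -0.02989987, -1.59017194])}
{'fx': 458.7315345202471, 'fy': 458.7315345202471, 'cx': 311.8086642850934, 'cy': 243.84638366695924, 'position': array([ 0.07006085, -0.5622139 ,  0.72769593]), 'orientation': array([-2.31124587, -0.01319017, -0.60299371])}
```

View pics/top0.png

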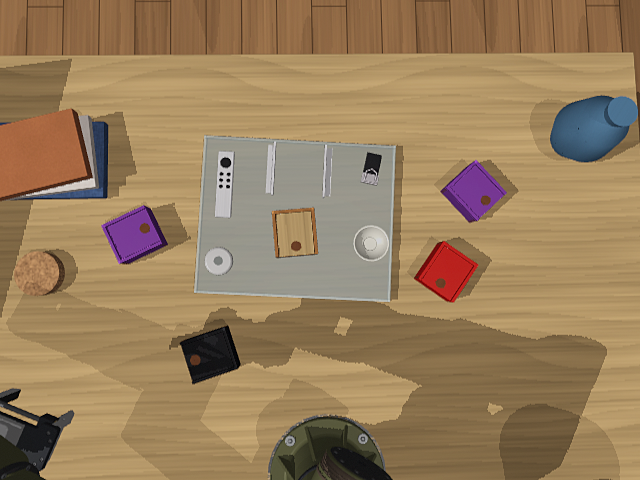

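View pics/side0.png

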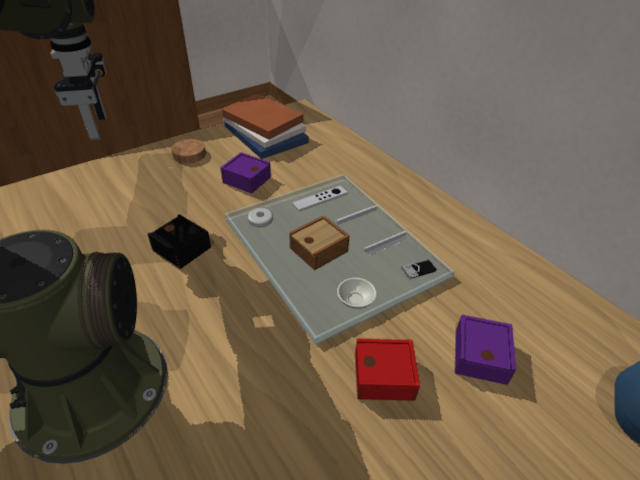

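Candidates in the top view are purple (135,235), purple (474,191), red (446,271), black (210,354) and wood-coloured in the tray (295,232). I choose the wooden one in the tray.

```bash
cat > h.py <<'E'
import numpy as np,cv2
from scipy.spatial.transform import Rotation as R
def ray(c,uv,z):
    uv=np.atleast_2d(uv).astype(float)
    d=np.c_[(uv[:,0]-c["cx"])/c["fx"],(uv[:,1]-c["cy"])/c["fy"],np.ones(len(uv))]@R.from_euler("xyz",c["orientation"]).as_matrix().T
    p=np.array(c["position"]);t=(z-p[2])/d[:,2];return (p+d*t[:,None])[:,:2]
def proj(c,P):
    q=(np.atleast_2d(P)-c["position"])@R.from_euler("xyz",c["orientation"]).as_matrix()
    return np.c_[q[:,0]/q[:,2]*c["fx"]+c["cx"],q[:,1]/q[:,2]*c["fy"]+c["cy"]]
E
python3 - <<'E'
from station import ctrl
from h import *
c=ctrl.camera("top");im=c["pixels"][:,:,::-1].copy()
cor=np.array([[205,136],[396,146],[389,300],[195,292]])
p=ray(c,cor,.022);print(p);print([np.linalg.norm(p[i]-p[(i+1)%4]) for i in range(4)])
hsv=cv2.cvtColor(im,cv2.COLOR_BGR2HSV)
m=((hsv[:,:,1]>70)&(hsv[:,:,0]<30)).astype(np.uint8);k=np.zeros_like(m);k[150:288,230:350]=1;m=m*k
cs,_=cv2.findContours(m,cv2.RETR_EXTERNAL,cv2.CHAIN_APPROX_NONE)
b=max(cs,key=cv2.contourArea);print(cv2.contourArea(b),cv2.minAreaRect(b))
w=ray(c,b[:,0],.056);r=cv2.minAreaRect((w*1000).astype(np.float32));print(r)
cv2.imwrite("pics/crop1.png",cv2.resize(im[125:310,185:405],None,fx=3.2,fy=3.2,interpolation=cv2.INTER_CUBIC))
E
```

```text
[[ 0.74782006  0.25680952]
 [ 0.72035899 -0.17113862]
 [ 0.37549107 -0.14481699]
 [ 0.40163087  0.27955558]]
[np.float64(0.4288283055053815), np.float64(0.34587094018815717), np.float64(0.4251768667158715), np.float64(0.3469356368504543)]
1918.0 ((294.310302734375, 232.01675415039062), (46.90599822998047, 42.921478271484375), 84.95755004882812)
((526.2323608398438, 60.67854309082031), (100.8550796508789, 91.6910171508789), 4.06393575668335)
```

View pics/crop1.png

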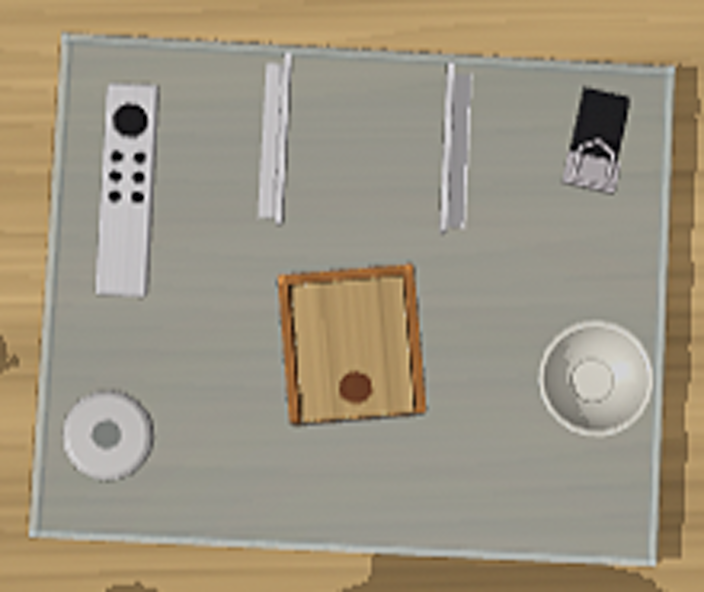

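The crop shows the wooden box in the tray at (350,345), the dividers at x≈283 and 450, and the dish, remotes and clip off to the sides. Next is an accurate tray and divider fit.

```bash
cat >> h.py <<'E'
def look(c):
    im=c["pixels"][:,:,::-1].copy();hsv=cv2.cvtColor(im,cv2.COLOR_BGR2HSV)
    m=((hsv[:,:,1]>70)&(hsv[:,:,0]<30)).astype(np.uint8)
    t=1-m;t[:125]=0;t[312:]=0;t[:,:185]=0;t[:,405:]=0
    return im,hsv,m,t
def box(c,B=None):
    im,hsv,m,t=look(c);k=np.zeros_like(m);k[145:288,230:350]=1
    cs,_=cv2.findContours(m*k,cv2.RETR_EXTERNAL,cv2.CHAIN_APPROX_NONE)
    b=max(cs,key=cv2.contourArea);return ray(c,b[:,0],.056)
E
python3 - <<'E'
from station import ctrl
from h import *
c=ctrl.camera("top");im,hsv,m,t=look(c)
# edge points of the rim's outside, subpixel-less scan, away from corners / shadow
def first(v): 
    i=np.flatnonzero(v);return i[0],i[-1]
g=cv2.morphologyEx(t,cv2.MORPH_OPEN,np.ones((3,3)))
S={k:[] for k in"BFLR"}
for u in range(215,385,2):
    a,b=first(g[:,u]);S["B"].append((u,a));S["F"].append((u,b))
for v in range(160,285,2):
    a,b=first(g[v]);S["L"].append((a,v));S["R"].append((b,v))
F={}
for k in S:
    w=ray(c,np.array(S[k])+[(0,0.),(0,0)][0],.022).astype(np.float32)
    vx,vy,x,y=cv2.fitLine(w,cv2.DIST_HUBER,0,.001,.001).ravel()
    d=(w-[x,y])@[-vy,vx];F[k]=(vx,vy,x,y)
    print(k,"dir deg",np.degrees(np.arctan2(vy,vx)),"pt",x,y,"rms mm",d.std()*1e3)
# dividers: profile rows
gray=cv2.cvtColor(im,cv2.COLOR_BGR2GRAY)
for v in(150,160,170,180,190): print(v,gray[v,262:280],gray[v,318:338])
E
```

```text
B dir deg 86.18153 pt 0.7355216 0.04700493 rms mm 0.680529
F dir deg 86.11047 pt 0.38604024 0.05293079 rms mm 0.62581027
L dir deg -3.8337836 pt 0.55542594 0.27159458 rms mm 0.64326185
R dir deg -3.8127723 pt 0.54860544 -0.15726459 rms mm 0.6414112
150 [152 151 151 151 149 143 199 196 191 194 166 195 203 116 151 151 151 151] [146 146 146 147 146 142 150 203 179 142 142 144 144 145 163 143 145 145
 145 145]
160 [149 150 149 148 144 177 196 191 193 195 145 198 208 112 150 150 149 149] [148 147 147 148 146 141 188 201 117 144 143 143 138 208 145 146 147 148
 148 148]
170 [146 147 146 144 157 198 192 190 195 167 189 203 101 148 148 148 147 148] [147 147 148 147 147 153 201 196 141 139 144 143 143 183 147 148 148 148
 149 148]
180 [148 149 148 143 187 194 190 193 189 175 200 198 125 148 149 148 149 148] [148 148 148 146 141 188 204 109 142 143 143 138 211 145 146 148 148 148
 148 148]
190 [148 147 144 158 198 193 192 198 167 199 205  93 150 149 148 148 148 148] [151 151 151 150 119 206 208 140 140 145 147 142 184 148 150 151 150 150
 150 151]
```

```bash
cat >> h.py <<'E'
YAW=np.radians(-3.83);X=np.array([np.cos(YAW),np.sin(YAW)]);Y=np.array([-X[1],X[0]]);O=.5562*X+.0939*Y
def tr(w): return (np.atleast_2d(w)[:,:2]-O)@np.c_[X,Y]
def boxpose(c):
    w=tr(box(c))*1e3;r=cv2.minAreaRect(w.astype(np.float32));a=r[2];s=r[1]
    if a>45: a-=90;s=s[::-1]
    return r[0],s,a   # centre mm (tray), size, deg (tray)
def tool(o): # tool in tray: mm, yaw of tool x in tray deg
    M=R.from_euler("xyz",o["eef_rot"]).as_matrix()
    return tr(o["ee_pos"])[0]*1e3,o["ee_pos"][2]*1e3,np.degrees(np.arctan2(M[1,0],M[0,0])-YAW),M
def go(o,x,y,z,a): # shift in tool axes to tray pose (mm, z world TCP mm, tool-x angle in tray deg)
    p,zz,b,M=tool(o);w=O+(x*X+y*Y)/1e3
    d=M.T@(np.r_[w,z/1e3]-o["ee_pos"]);ro=-((a-b+180)%360-180)
    return np.round(d*1e3,1),round(ro,2)
E
python3 - <<'E'
from station import ctrl
from h import *
c=ctrl.camera("top");o=ctrl.get_obs()
print(O,boxpose(c),tool(o)[:3])
print("L inner",(tr(ray(c,[(274.5,150),(274,160),(273,170),(272.7,180),(272.2,190)],.020))*1e3).round(1))
print("R inner",(tr(ray(c,[(324.6,150),(323.7,160),(323.2,170),(322.6,180),(322,190)],.020))*1e3).round(1))
g=cv2.cvtColor(c["pixels"],cv2.COLOR_RGB2GRAY)
print(g[190:202,270:274].T,g[190:202,322:326].T)
for q in[(218,261),(371,243)]: print(tr(ray(c,[q],.018))*1e3)
print(tool(o)[:3])
E
```

```text
[0.56122998 0.05653816] ((-35.14619445800781, 1.7776260375976562), (100.89787292480469, 91.6955795288086), 7.849856376647949) (array([-374.92941867,  425.24189877]), np.float64(201.88040581314885), np.float64(160.75264495676055))
L inner [[150.2  56.2]
 [127.4  56.1]
 [104.6  57.1]
 [ 82.   56.5]
 [ 59.5  56.4]]
R inner [[156.4 -56.1]
 [133.5 -55.1]
 [110.7 -55. ]
 [ 88.  -54.7]
 [ 65.3 -54.4]]
[[168 170 159 135 145 150 150 149 150 151 151 151]
 [198 208 210 204 170 135 151 150 150 150 151 150]
 [205 208 213 208 169 123 151 151 150 150 151 151]
 [ 93  97  91  84 109 139 151 150 150 150 151 150]] [[119 154 152 150 147 155 157 147 145 152 151 150]
 [206 205 205 203 204 208 188 118 133 153 151 151]
 [208 203 193 177 169 165 150 130 152 152 150 151]
 [141 142 141 142 141 144 150 152 152 152 151 150]]
[[-104.17042471  166.92155397]]
[[ -47.7085396  -169.17309948]]
(array([-374.92941867,  425.24189877]), np.float64(201.88040581314885), np.float64(160.75264495676055))
```

```bash
python3 - <<'E'
from station import ctrl
from h import *
o=ctrl.get_obs();print(go(o,-125,1,200,180))
E
```

```text
(array([-375.8, -318.1,    2. ]), np.float64(-19.25))
```

Request:
move_arm(
  commands=[
    [-0.04,-0.034,0,-2],
    [-0.085,-0.072,0,-4],
    [-0.13,-0.11,0,-7],
    [-0.175,-0.148,0,-9],
    [-0.22,-0.186,0,-12],
    [-0.26,-0.22,0,-14],
    [-0.3,-0.254,0,-16],
    [-0.34,-0.288,0,-18],
    [-0.376,-0.318,0,-19.25],
    [-0.376,-0.318,0,-19.25],
  ],
  jaw=0,
)

```text
time_s: 1.5
ee_pos: [0.4375, 0.0638, 0.2018]
eef_rot: [-3.141, -0.001, 3.071]
force: [0.5, 0.9, -0.4]
grip_width: 0.0473
```

```bash
python3 - <<'E'
from station import ctrl
from h import *
o=ctrl.get_obs();print(o["time_s"],o["force"],o["grip_width"],tool(o)[:3],go(o,-125,1,41,180))
E
```

```text
1.5 [ 0.47756089  0.93529176 -0.39017728] 0.04725969490112318 (array([-123.942549  ,   -1.01646275]), np.float64(201.83977972489612), np.float64(179.80276544752343)) (array([  1. ,   2.1, 160.8]), np.float64(-0.2))
```

Request:
move_arm(
  commands=[
    [0.001,0.002,0.04,0],
    [0.001,0.002,0.08,0],
    [0.001,0.002,0.115,-0.2],
    [0.001,0.002,0.14,-0.2],
    [0.001,0.002,0.155,-0.2],
    [0.001,0.002,0.161,-0.2],
    [0.001,0.002,0.161,-0.2],
  ],
)

```text
time_s: 2.38
ee_pos: [0.4367, 0.0659, 0.0412]
eef_rot: [-3.141, -0.0, 3.075]
force: [-0.2, 1.2, 0.4]
grip_width: 0.0468
```

```bash
python3 - <<'E'
from station import ctrl
from h import *
o=ctrl.get_obs();c=ctrl.camera("side");print(o["force"],tool(o)[:3])
cv2.imwrite("pics/s2.png",cv2.resize(c["pixels"][150:360,180:480,::-1],None,fx=2.6,fy=2.6,interpolation=cv2.INTER_CUBIC))
E
```

```text
[-0.17900957  1.23759144  0.36658089] (array([-124.87254947,    1.0724639 ]), np.float64(41.153229160094355), np.float64(180.01283952460363))
```

View pics/s2.png

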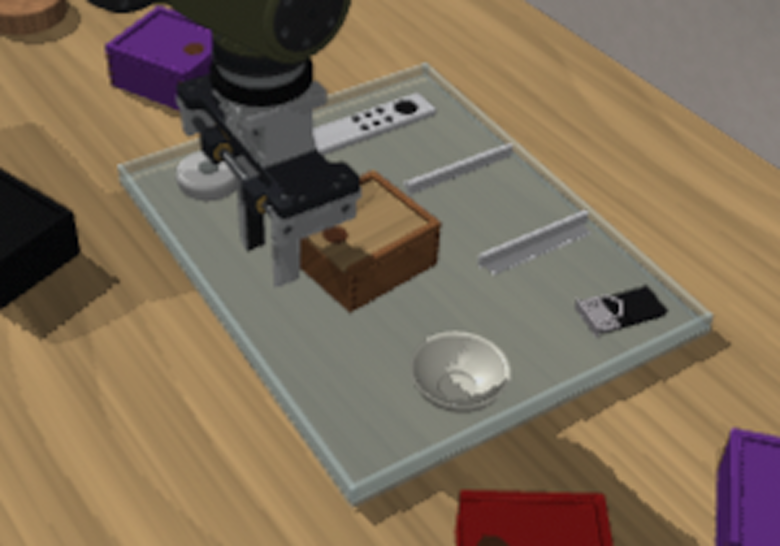

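The picture shows the two fingers at (255,215) and (285,250) standing behind the box with the bystanders clear. I'll make a gentle squaring push.

Request:
move_arm(
  commands=[
    [-0.008,0,0,0],
    [-0.016,0,0,0],
    [-0.021,0,0,0],
    [-0.025,0,0,0],
    [-0.029,0,0,0],
    [-0.033,0,0,0],
    [-0.037,0,0,0],
    [-0.041,0,0,0],
    [-0.045,0,0,0],
    [-0.045,0,0,0],
  ],
)

```text
time_s: 3.68
ee_pos: [0.4823, 0.0628, 0.0415]
eef_rot: [-3.141, 0.001, 3.075]
force: [0.4, 0.2, 0.1]
grip_width: 0.0469
```

```bash
python3 - <<'E'
from station import ctrl
from h import *
o=ctrl.get_obs();c=ctrl.camera("top");print(o["force"],tool(o)[:3],boxpose(c))
cv2.imwrite("pics/t3.png",cv2.resize(c["pixels"][125:310,185:405,::-1],None,fx=3.2,fy=3.2,interpolation=cv2.INTER_CUBIC))
E
```

```text
[0.3592156  0.16735354 0.10364076] (array([-79.20678315,   0.97632074]), np.float64(41.5222826071745), np.float64(180.00050220449296)) ((1.3376026153564453, -3.756866455078125), (56.69453811645508, 91.58849334716797), 0.47662949562072754)
```

View pics/t3.png

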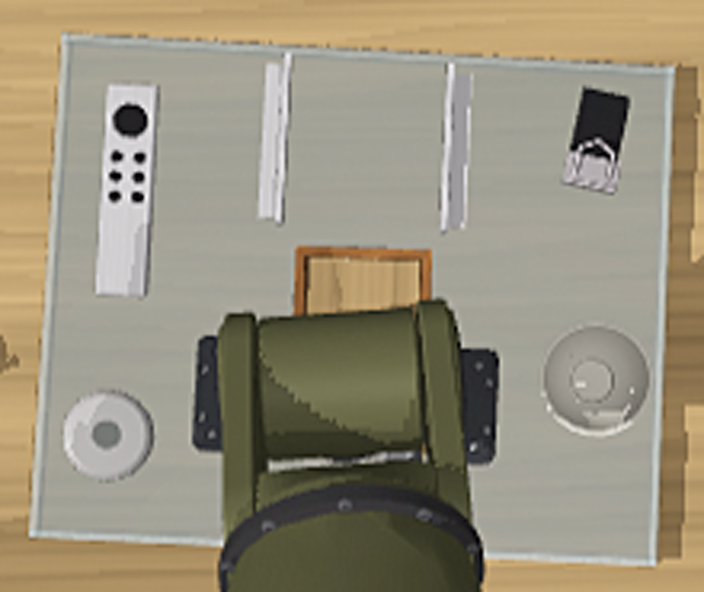

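The box is now square (0.5°), with its front at tray x≈30 mm, crop (365,248), and y = -3.8 mm. I'll back off and nudge it sideways from its right with both fingers.

Request:
move_arm(
  commands=[
    [0.008,0,0,0],
    [0.02,0,-0.005,0],
    [0.02,0,-0.05,0],
    [0.02,0,-0.09,0],
    [0.02,0,-0.11,0],
    [0.02,0,-0.11,0],
  ],
)

```text
time_s: 4.47
ee_pos: [0.4621, 0.0643, 0.1528]
eef_rot: [-3.141, 0.004, 3.075]
force: [0.0, -0.3, -0.2]
grip_width: 0.047
```

```bash
python3 - <<'E'
from station import ctrl
from h import *
o=ctrl.get_obs();print(tool(o)[:3],go(o,-20,-80,150,90))
E
```

```text
(array([-99.44090592,   1.15541312]), np.float64(152.8179319427938), np.float64(180.00887347447713)) (array([-79.4, -81.2,   3.2]), np.float64(90.01))
```

Request:
move_arm(
  commands=[
    [-0.008,-0.008,0,9],
    [-0.017,-0.017,0,19],
    [-0.026,-0.026,0,29],
    [-0.035,-0.036,0,39],
    [-0.044,-0.045,0,49],
    [-0.053,-0.054,0,59],
    [-0.062,-0.063,0,69],
    [-0.071,-0.072,0,79],
    [-0.0794,-0.081,0,88],
    [-0.0794,-0.081,0,90],
  ],
)

```text
time_s: 5.72
ee_pos: [0.5354, -0.022, 0.1518]
eef_rot: [3.139, 0.0, 1.503]
force: [-1.1, 0.2, -0.8]
grip_width: 0.0469
```

```bash
python3 - <<'E'
from station import ctrl
from h import *
o=ctrl.get_obs();print(tool(o)[:3],go(o,-20,-80,41,90),boxpose(ctrl.camera("top")))
E
```

```text
(array([-20.57175424, -80.13162834]), np.float64(151.83045053419414), np.float64(89.92484263873365)) (array([  0.2,   0.3, 110.8]), np.float64(-0.08)) ((-21.780780792236328, 7.238037109375), (102.66064453125, 68.53913116455078), 0.8661195635795593)
```

Request:
move_arm(
  commands=[
    [0,0,0.035,0],
    [0,0,0.07,0],
    [0,0,0.095,0],
    [0,0,0.107,0],
    [0,0,0.111,0],
    [0.008,0,0.111,0],
    [0.014,0,0.111,0],
    [0.018,0,0.111,0],
    [0.021,0,0.111,0],
    [0.021,0,0.111,0],
  ],
)

```text
time_s: 7.02
ee_pos: [0.537, -0.0006, 0.0412]
eef_rot: [3.139, 0.0, 1.503]
force: [-0.5, 1.0, -0.4]
grip_width: 0.0474
```

```bash
cat >> h.py <<'E'
def edges(c): # tray bounds of visible box top, robust percentiles per side
    w=tr(box(c))*1e3;return w.min(0).round(1),w.max(0).round(1)
E
python3 - <<'E'
from station import ctrl
from h import *
o=ctrl.get_obs();c=ctrl.camera("top");print(o["force"],tool(o)[:3],boxpose(c),edges(c))
E
```

```text
[-0.49400488  1.00094802 -0.38795787] (array([-20.39641311, -58.65130793]), np.float64(41.1684581429196), np.float64(89.95998509028507)) ((-21.039108276367188, 22.49567222595215), (101.8753433227539, 40.35556411743164), 0.35073116421699524) (array([-71.9,   2.2]), array([29.8, 42.8]))
```

Request:
move_arm(
  commands=[
    [0.001,0,0,0],
    [0.002,0,0,0],
    [0.003,0,0,0],
    [0.0038,0,0,0],
    [0.0038,0,0,0],
  ],
)

```text
time_s: 7.7
ee_pos: [0.5372, 0.0032, 0.0411]
eef_rot: [3.139, -0.0, 1.503]
force: [-0.8, -1.7, -0.8]
grip_width: 0.0468
```

```bash
python3 - <<'E'
from station import ctrl
from h import *
o=ctrl.get_obs();c=ctrl.camera("top");print(o["force"],tool(o)[:3],boxpose(c),edges(c))
E
```

```text
[-0.84656307 -1.67004921 -0.7647098 ] (array([-20.40006705, -54.82358494]), np.float64(41.08374514600503), np.float64(89.95356387037639)) ((-20.326663970947266, 28.93882179260254), (101.29235076904297, 38.40381622314453), 2.9274425506591797) (array([-70.4,   7.4]), array([30.6, 46.1]))
```

Request:
move_arm(
  commands=[
    [-0.008,0,0,0],
    [-0.022,0,0,0],
    [-0.026,0,-0.04,0],
    [-0.05,0,-0.09,0],
    [-0.09,0,-0.11,0],
    [-0.09,0,-0.11,0],
  ],
)

```text
time_s: 8.5
ee_pos: [0.5311, -0.0893, 0.1526]
eef_rot: [3.136, 0.0, 1.5]
force: [-1.1, 0.1, -0.2]
grip_width: 0.0472
```

```bash
python3 - <<'E'
from station import ctrl
from h import *
o=ctrl.get_obs();c=ctrl.camera("top");print(o["force"],tool(o)[:3],boxpose(c),edges(c),go(o,-115,0.5,150,180))
E
```

```text
[-1.05191512  0.0946841  -0.1969881 ] (array([ -20.29305129, -147.48675284]), np.float64(152.63031030913183), np.float64(89.77233196340143)) ((-19.90463638305664, 0.3192863464355469), (100.96614074707031, 91.55947875976562), -0.1387786865234375) (array([-70.4, -45.5]), array([30.6, 46.2])) (array([147.6, -95.3,   2. ]), np.float64(-90.23))
```

The box is at (-19.9, 0.3) mm and -0.14°, which is well lined up. Next I go behind it for the final push.

Request:
move_arm(
  commands=[
    [0.015,-0.009,0,-9],
    [0.03,-0.019,0,-19],
    [0.046,-0.029,0,-29],
    [0.062,-0.039,0,-39],
    [0.078,-0.05,0,-49],
    [0.094,-0.06,0,-59],
    [0.11,-0.07,0,-69],
    [0.126,-0.08,0,-79],
    [0.142,-0.09,0,-88],
    [0.1476,-0.0953,0,-90.2],
  ],
)

```text
time_s: 9.8
ee_pos: [0.4451, 0.067, 0.1502]
eef_rot: [3.142, 0.002, 3.077]
force: [0.4, -0.8, -0.9]
grip_width: 0.0471
```

```bash
python3 - <<'E'
from station import ctrl
from h import *
o=ctrl.get_obs();print(tool(o)[:3],go(o,-105,0.5,41,180))
E
```

```text
(array([-116.52315861,    2.68140765]), np.float64(150.21299667560288), np.float64(180.15083030138888)) (array([-11.3,  -2.2, 109.2]), np.float64(0.15))
```

Request:
move_arm(
  commands=[
    [-0.006,-0.0022,0.035,0.15],
    [-0.006,-0.0022,0.07,0.15],
    [-0.006,-0.0022,0.095,0.15],
    [-0.006,-0.0022,0.106,0.15],
    [-0.006,-0.0022,0.109,0.15],
    [-0.012,-0.0022,0.109,0.15],
    [-0.02,-0.0022,0.109,0.15],
    [-0.025,-0.0022,0.109,0.15],
    [-0.029,-0.0022,0.109,0.15],
    [-0.033,-0.0022,0.109,0.15],
  ],
)

```text
time_s: 11.05
ee_pos: [0.4784, 0.0627, 0.0413]
eef_rot: [3.142, 0.002, 3.075]
force: [0.1, 0.5, -0.4]
grip_width: 0.047
```

```bash
python3 - <<'E'
from station import ctrl
from h import *
o=ctrl.get_obs();print(o["force"],tool(o)[:3],go(o,-35,0.5,41,180),edges(ctrl.camera("top")))
E
```

```text
[ 0.13176457  0.49925894 -0.43328654] (array([-83.05662231,   0.59476307]), np.float64(41.314156637532506), np.float64(179.9983062196681)) (array([-48.1,  -0.1,   0.4]), np.float64(-0.0)) (array([-28.8, -45.5]), array([30.9, 46.1]))
```

Request:
move_arm(
  commands=[
    [-0.004,0,0,0],
    [-0.008,0,0,0],
    [-0.012,0,0,0],
    [-0.016,0,0,0],
    [-0.02,0,0,0],
    [-0.024,0,0,0],
    [-0.028,0,0,0],
    [-0.032,0,0,0],
    [-0.036,0,0,0],
  ],
)

```text
time_s: 12.22
ee_pos: [0.5149, 0.0602, 0.0414]
eef_rot: [3.141, 0.002, 3.075]
force: [-2.7, 0.1, -0.2]
grip_width: 0.0468
```

```bash
python3 - <<'E'
from station import ctrl
from h import *
o=ctrl.get_obs();c=ctrl.camera("top");print(o["force"],tool(o)[:3],edges(c),boxpose(c))
E
```

```text
[-2.72425263  0.1385328  -0.2451984 ] (array([-46.44235931,   0.59102958]), np.float64(41.35642277112718), np.float64(179.99708223236598)) (array([ 25.2, -45.4]), array([61.3, 46. ])) ((44.14149856567383, 0.17527008056640625), (35.42567443847656, 90.92273712158203), 1.5391404628753662)
```

Request:
move_arm(
  commands=[
    [-0.005,0,0,0],
    [-0.01,0,0,0],
    [-0.015,0,0,0],
    [-0.02,0,0,0],
    [-0.025,0,0,0],
    [-0.03,0,0,0],
    [-0.035,0,0,0],
    [-0.04,0,0,0],
    [-0.044,0,0,0],
  ],
)

```text
time_s: 13.4
ee_pos: [0.5596, 0.0572, 0.0415]
eef_rot: [3.141, 0.003, 3.075]
force: [-2.1, -0.3, -1.1]
grip_width: 0.047
```

```bash
python3 - <<'E'
from station import ctrl
from h import *
o=ctrl.get_obs();c=ctrl.camera("top");print(o["force"],tool(o)[:3],edges(c))
cv2.imwrite("pics/t4.png",cv2.resize(c["pixels"][125:310,185:405,::-1],None,fx=3.2,fy=3.2,interpolation=cv2.INTER_CUBIC))
E
```

```text
[-2.078277   -0.26452771 -1.05107236] (array([-1.67798513,  0.56833491]), np.float64(41.54114249045051), np.float64(179.99230770411017)) (array([ 86.2, -44.8]), array([106.6,  46.1]))
```

View pics/t4.png

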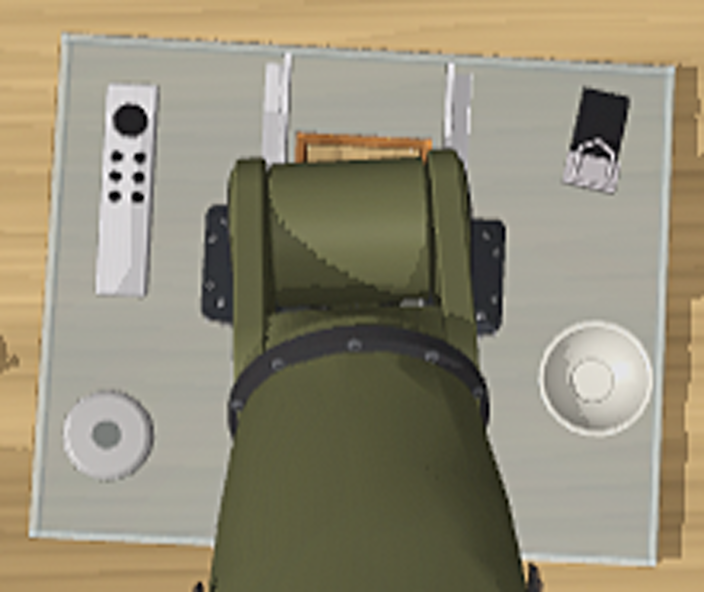

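The box is in the lane, front edge at (365,138), square and centred between the dividers. I'll push on.

Request:
move_arm(
  commands=[
    [-0.005,0,0,0],
    [-0.011,0,0,0],
    [-0.017,0,0,0],
    [-0.023,0,0,0],
    [-0.029,0,0,0],
    [-0.035,0,0,0],
    [-0.041,0,0,0],
    [-0.047,0,0,0],
    [-0.052,0,0,0],
    [-0.055,0,0,0],
  ],
)

```text
time_s: 14.7
ee_pos: [0.6151, 0.0535, 0.0417]
eef_rot: [3.141, 0.003, 3.075]
force: [-2.3, 0.1, -1.5]
grip_width: 0.047
```

```bash
python3 - <<'E'
from station import ctrl
from h import *
o=ctrl.get_obs();c=ctrl.camera("top");print(o["force"],tool(o)[:3])
E
```

```text
[-2.34954764  0.1069278  -1.45762609] (array([53.9616277 ,  0.55377068]), np.float64(41.71963243910953), np.float64(179.98799566250483))
```

Request:
move_arm(
  commands=[
    [-0.002,0,0,0],
    [-0.004,0,0,0],
    [-0.005,0,0,0],
    [-0.006,0,0,0],
  ],
)

```text
time_s: 15.25
ee_pos: [0.6213, 0.0531, 0.0418]
eef_rot: [3.141, 0.003, 3.075]
force: [-1.6, -0.2, -1.3]
grip_width: 0.0473
```

Request:
move_arm(
  commands=[
    [-0.0008,0,0,0],
    [-0.0015,0,0,0],
  ],
)

```text
time_s: 15.5
ee_pos: [0.6229, 0.053, 0.0418]
eef_rot: [3.141, 0.003, 3.075]
force: [-1.8, -0.4, -0.6]
grip_width: 0.047
```

Request:
move_arm(
  commands=[
    [-0.0007,0,0,0],
    [-0.001,0,0,0],
  ],
)

```text
time_s: 15.75
ee_pos: [0.6233, 0.0529, 0.0418]
eef_rot: [3.141, 0.002, 3.075]
force: [-8.2, 0.3, 3.0]
grip_width: 0.0471
```

Request:
move_arm(
  commands=[
    [-0.0007,0,0,0],
    [-0.001,0,0,0],
  ],
)

```text
time_s: 16.0
ee_pos: [0.6233, 0.0529, 0.0418]
eef_rot: [-3.141, -0.001, 3.075]
force: [-13.1, 0.9, 6.6]
grip_width: 0.0469
```

The force rose to 13 N and the hand stopped, so the box is against the rim. I'll back off and clear.

Request:
move_arm(
  commands=[
    [0.003,0,0,0],
    [0.01,0,0,0],
    [0.025,0,0,0],
    [0.045,0,0,0],
    [0.07,0,-0.005,0],
    [0.09,0,-0.04,0],
    [0.09,0,-0.08,0],
    [0.09,0,-0.12,0],
    [0.09,0,-0.16,0],
    [0.09,0,-0.16,0],
  ],
)

```text
time_s: 17.25
ee_pos: [0.5347, 0.059, 0.2049]
eef_rot: [3.141, 0.005, 3.075]
force: [0.5, -0.1, -0.8]
grip_width: 0.0468
```

Request:
move_arm(
  commands=[
    [0.04,0.01,0,0],
    [0.08,0.05,0,0],
    [0.1,0.1,0,0],
    [0.1,0.15,0,0],
    [0.1,0.2,0,0],
    [0.1,0.25,0,0],
    [0.1,0.3,0,0],
    [0.1,0.35,0,0],
    [0.1,0.35,0,0],
  ],
)

```text
time_s: 18.38
ee_pos: [0.4573, 0.417, 0.2024]
eef_rot: [-3.141, 0.003, 3.078]
force: [-1.0, -0.6, -0.7]
grip_width: 0.0467
```

```bash
python3 - <<'E'
from station import ctrl
from h import *
c=ctrl.camera("top");im,hsv,m,t=look(c);o=ctrl.get_obs();print(o["time_s"],tool(o)[:3],o["force"])
k=np.zeros_like(m);k[125:288,272:326]=1
cs,_=cv2.findContours(cv2.morphologyEx(m*k,cv2.MORPH_OPEN,np.ones((3,3))),cv2.RETR_EXTERNAL,cv2.CHAIN_APPROX_NONE)
b=max(cs,key=cv2.contourArea);print(cv2.minAreaRect((tr(ray(c,b[:,0],.056))*1e3).astype(np.float32)))
cv2.imwrite("pics/t5.png",cv2.resize(im[115:310,185:405],None,fx=3,fy=3,interpolation=cv2.INTER_CUBIC))
s=ctrl.camera("side");cv2.imwrite("pics/s5.png",cv2.resize(s["pixels"][150:360,200:480,::-1],None,fx=2.7,fy=2.7,interpolation=cv2.INTER_CUBIC))
E
```

```text
18.425 (array([-127.38940567,  351.19032522]), np.float64(202.7501179259969), np.float64(180.09781065928019)) [-0.27738656 -0.18406534  0.13604453]
((130.76419067382812, 0.8180198669433594), (136.68356323242188, 115.32569122314453), 3.087705135345459)
```

View pics/t5.png

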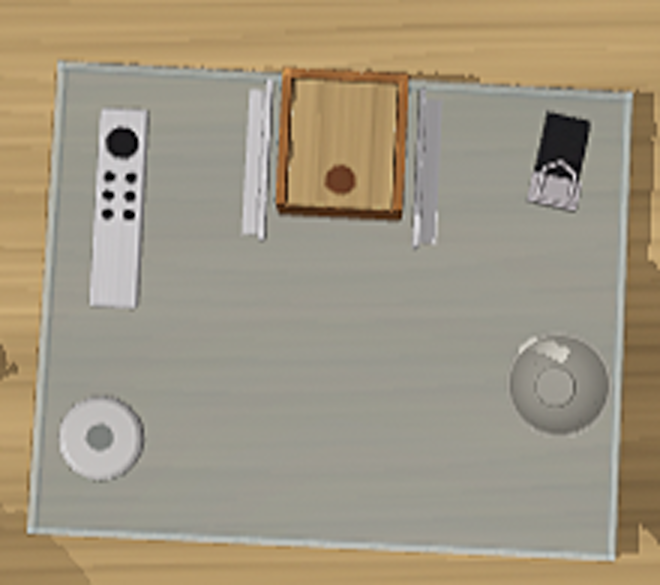

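View pics/s5.png

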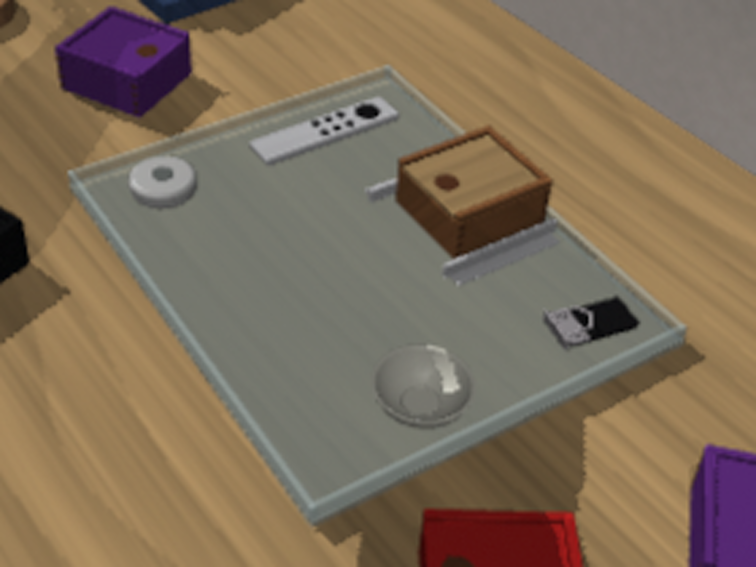

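The box sits home at crop (340,145), between the dividers with gaps on both sides. The bystanders haven't moved and the hand is away. One numeric check on the box corners, then I'll hand in.

```bash
python3 - <<'E'
from station import ctrl
from h import *
c=ctrl.camera("top")
p=tr(ray(c,np.array([(284,68),(409,74),(402,213),(277,208)])/3+[185,115],.056))*1e3
print(p.round(1),p.mean(0),np.degrees(np.arctan2(*(p[0]-p[1]))),np.degrees(np.arctan2(*(p[3]-p[2]))))
for n,q,z in(("round",(218,261),.018),("dish",(371,243),.018)):print(n,tr(ray(c,[q],z))*1e3)
E
```

```text
[[168.5  44. ]
 [169.1 -46.6]
 [ 67.1 -46.3]
 [ 65.9  43.6]] [117.63796047  -1.343245  ] -0.41965096036442623 -0.732625881021328
round [[-104.17042471  166.92155397]]
dish [[ -47.7085396  -169.17309948]]
```

```bash
python3 -c "
from station import ctrl
print(ctrl.hand_in())"
```

```text
the job is handed in; nothing more can be done
None
```

The wooden box is pushed home against the tray's back rim, and I handed the job in at about 18.5 s of the 72 s allowed. No verdict came back.

**What I did:** I used the outside of two part-open fingers throughout, with no gripping or lifting. One push from behind squared the box, and a second from its right side centred it (0.3 mm off the lane's middle, -0.1°). I then pushed it down the lane until it stopped at the rim. The fingertips stayed about 4 mm above the divider tops.

**What the last checks showed:**
- **Seating:** at the rim the push force rose from about 2 N to 13 N and the hand stopped moving. Hand-read corners put the box's front edge at tray x ≈ 169 mm, against a stop at 170 mm.
- **Squareness and side gaps:** the same corners gave a centre of about (118, -1.3) mm and a tilt under 1°. That is within pixel-reading error of the (120, 0) home position. Both pictures show a gap to each divider.
- **Bystanders and hand:** both remotes, the dish and the clip look unmoved in the pictures; I did not re-measure them. The hand is about 350 mm to the side and 200 mm up, touching nothing.

**One check failed:** the automatic outline of the box at the end merged with the oak behind the rim, so I discarded it and used the hand-read corners instead.

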